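# Nest the weighing pans with the handles apart

### The arm

A 6-joint arm with a two-finger parallel gripper is mounted at the origin on the work surface. World frame = base frame: x ahead of the robot, y to its left, z up, the work surface at z = 0. Lengths are in mm, angles in rad, forces in N, time in s.
With the tool pointing down it reaches from about 350 to 950 mm from the base axis. Payload 17.4 kg.
Tool frame: the origin (TCP) lies midway between the tips of the shut fingers; the grasp point (between the pads) lies 19 mm behind it (bot.grasp_offset is the distance from the TCP to the grasp point, in mm); z points along the fingers, y is the direction in which the jaws open and shut (so a half turn about z gives the same grasp; the last joint's range is limited). The gripper opens to 93 mm and grips with 3 to 60 N. Pads are 15 mm wide; open, the fingers measure 128 mm over their backs; the gripper's body (75 mm by 188 mm) begins 65 mm behind the grasp point.
Start: joints at [1.226, 0.116, 1.442, -0, 1.584, -0.038], TCP at [203.864, 643.484, 218.646] pointing down, gripper open.
Joint ranges: [-2.83, 2.83], [-0.83, 2.19], [0.07, 2.5], [-1.14, 4.28], [0.01, 3], [-2.97, 2.97]. Speed limits (rad/s): [1.89, 1.89, 2.22, 3.14, 3.14, 3.14].

### API

Orientations are given as a unit quaternion [x, y, z, w].
In Python, from cell import bot gives the robot as it stands. Calls block until the motion is done:
- bot.move_pose(position, orientation): joint-space move of the TCP to a pose.
- bot.move_straight(position, attitude=None, velocity=150): straight line of the TCP; attitude=None keeps the orientation; velocity is the mean speed in mm/s.
- bot.set_joints(angles): joint-space move.
- bot.release() and bot.grasp(newtons=None): open the fingers fully, or close them until they stop; newtons is the grip in N (None keeps the last).
- bot.hold(seconds).
- bot.inverse_kinematics(position, orientation): joint angles nearest the present ones, or None.
- bot.capture(name): name is "side" or "top" or "wrist"; returns (picture, depth): 420x560x3 uint8, red, green, blue; 420x560 float32, mm along the optical axis (not along the pixel's ray), 0 where there is no reading.
- bot.get_calibration(name): a dict with "fx", "fy", "cx", "cy" (pixels), "world_to_cam" (4x4, takes a point from world to camera coordinates). Camera axes: x right, y up, looking along -z (the intrinsics and any distortion apply to the point x, -y, -z); pixel columns grow to the right and rows downward; lengths in mm; the calibration is good to about 2 mm. A picture is of the moment at which its call begins: read the wrist's pose just before it. get_calibration takes no time and is no camera call; for the wrist camera it gives the pose at the moment of the call.
A pose or a line that the arm cannot do raises bot.PlanningError and nothing moves.
- bot.hand_in(): hands the job in, once; it reports no verdict.
Trained networks look in the newest picture that a camera, given by its name, has taken for a name from the list of things; names that differ only in an ending like _2 or _b are one class to them, and where a whole thing is asked for, a point or a joint stands for the part that bears it (a point fixed in the world has none). Each returns a list of dicts, best first, with "score" (0 to 1); they miss things now and then, are a little off and sometimes report something else, mostly with a low value. They report only what shows in the picture. A call takes as long as a camera call. They do not tell look-alikes from the thing itself.
- bot.masks_of(query, camera): "region" (420x560 bool, what is visible of it) and "point" ([column, row] in pixels, amid what is visible of it).
- bot.mark_of(query, camera): "point" ([column, row] in pixels: a listed point, or the origin of a listed thing).
Readings, each from a call of its own:
- bot.get_clock(): time.
- bot.get_joint_pos(): joint angles.
- bot.get_dq(): joint speeds.
- bot.get_tau(): joint torques, N m.
- bot.get_eef_pos(): TCP position.
- bot.get_tcp_rot(): TCP orientation.
- bot.get_wrist_force(): force on the tool from outside, world axes, zero at the start.
- bot.get_moment(): the same for the moment, N m.
- bot.get_finger_gap(): finger opening in mm.
Only numpy, scipy, OpenCV 4.12 (cv2) and the standard library are available. Lean on these libraries where they do the work, as an engineer would, in place of code of your own. Each camera call takes 0.05 s, during which the arm holds its last target.

### The job

Tidy the bench: put the small steel weighing pan with the blue handle inside the large steel pan with the white handle, sitting flat on its bottom, with the blue handle pointing to the side opposite the white one so that the handles clear each other. Leave the large pan standing where it is, and do not disturb the small pan with the orange handle.

Things in the scene. Friction and masses are not known exactly. Their poses are not given: they have to be found in the camera images.
- blue_pan_center (a point): Small round open steel pan with the BLUE handle, loose, upright, about 0.11 kg: 52 mm high, 62 mm across at the foot and 72 mm across at the rim, wall 3 mm, bottom 4 mm thick. This point lies on its axis, half-way up (26 mm above its underside). z is up; x points from the axis along its straight level handle.
- blue_pan_grip (a point): Middle of the blue handle, where it is best pinched from above: 80 mm out from the pan's axis along x and 46 mm above its underside (20 mm above its centre point). The blue bar is 14 mm wide (y), 12 mm thick (z) and reaches from 54 to 110 mm from the axis; a thinner steel neck joins it to the rim. Same axes as the pan.
- large_pan: Large open steel pan with the WHITE handle, loose, 0.4 kg, upright: 38 mm high, 100 mm across at the foot, 108 at the rim, wall 3, bottom 4 mm thick. Origin: centre of its underside; z up, x along its handle. The handle (20 mm wide) slopes up to 62 mm high at its end, 126 mm from the axis, so a small pan's handle over it cannot sit flat; elsewhere that passes 6 mm above the rim.
- orange_pan_center (a point): A small pan just like the blue-handled one but with an ORANGE handle: a bystander to leave alone. The point lies on its axis, 26 mm above its underside; x points along its handle.
Not all that is in view belongs to the job. Leave any red look-alike of the large_pan alone. Leave any red look-alike of the part that bears blue_pan_center alone.

How it is judged (in metres and radians):
At the end, for the whole second after the job is handed in: Blue pan on the large pan's bottom: its centre point 25-35 mm above the large pan's underside, within 22 mm of its axis; both tilted under 0.1 rad; handles opposite within 0.7 rad. Large pan on the bench within 50 mm of its start, orange pan within 30 mm (z of blue_pan_center in the frame of large_pan between 0.025 and 0.035 m and horizontal distance between blue_pan_center and large_pan below 0.022 m and angle between each of blue_pan_center, large_pan's own z axis and vertical below 0.1 rad and angle between the x axis of blue_pan_center and the x axis of large_pan, either way round below 0.7 rad and x of blue_pan_grip in the frame of large_pan below 0 m and distance of large_pan from where it was at the start of the episode below 0.05 m and height (world z) of large_pan below 0.01 m and distance of orange_pan_center from where it was at the start of the episode below 0.03 m); the robot touches nothing.
It fails at once if the orange-handled pan is moved by more than 30 mm (distance of orange_pan_center from where it was at the start of the episode above 0.03 m).
It also fails if it takes over 35 s, if anything falls off the work surface, if the arm or the gripper's body presses on something with over 40 N, if the wrist force passes 120 N, or if a joint passes its speed limit or range.

## Working session

There is one attempt and no reset: what is moved stays moved. The work goes in short steps, each a Python script; the robot and the scene stay as the last script left them, time stands still between calls to the robot, and variables do not carry over. Pictures are saved under pics/ and viewed, and the job is handed in when it is done.

```bash
mkdir -p pics; ls; cat > h.py <<'E'
import numpy as np, cv2
from cell import bot
def deproj(cam,d,u,v,cal=None):
    c=cal or bot.get_calibration(cam)
    p=np.array([(u-c['cx'])/c['fx']*d, -(v-c['cy'])/c['fy']*d, -d,1.0])
    return (np.linalg.inv(np.array(c['world_to_cam']))@p)[:3]
def ray_z(cam,u,v,z,cal=None):
    c=cal or bot.get_calibration(cam)
    T=np.linalg.inv(np.array(c['world_to_cam']))
    o=T[:3,3]; d=T[:3,:3]@np.array([(u-c['cx'])/c['fx'],-(v-c['cy'])/c['fy'],-1.0])
    return o+d*(z-o[2])/d[2]
def cloud(cam,dep,cal=None):
    c=cal or bot.get_calibration(cam)
    v,u=np.mgrid[0:dep.shape[0],0:dep.shape[1]]
    P=np.stack([(u-c['cx'])/c['fx']*dep,-(v-c['cy'])/c['fy']*dep,-dep,np.ones_like(dep)],-1)
    return (P@np.linalg.inv(np.array(c['world_to_cam'])).T)[...,:3]
E
python3 - <<'E'
from h import *
for n in ['top','side','wrist']:
    c=bot.get_calibration(n); print(n,{k:(np.round(v,2).tolist() if k!='world_to_cam' else None) for k,v in c.items()})
    im,d=bot.capture(n); np.savez(f'{n}0.npz',im=im,d=d)
    im2=cv2.cvtColor(im,cv2.COLOR_RGB2BGR).copy()
    for q,col in [('blue_pan_center',(255,0,0)),('blue_pan_grip',(255,255,0)),('large_pan',(0,255,0)),('orange_pan_center',(0,128,255))]:
        for r in bot.mark_of(q,n):
            u,v=r['point']; print(n,q,round(r['score'],2),np.round(r['point'],1)); cv2.circle(im2,(int(u),int(v)),4,col,1)
    cv2.imwrite(f'pics/{n}0.png',im2)
print(bot.get_clock())
E
```

```text
pics
top {'fx': 477.56, 'fy': 477.56, 'cx': 274.13, 'cy': 206.99, 'world_to_cam': None}
top blue_pan_center 0.96 [405.3 172. ]
top blue_pan_center 0.82 [380.5 223.1]
top blue_pan_grip 0.62 [386.1 252. ]
top blue_pan_grip 0.58 [378.9 166. ]
top large_pan 0.94 [211.4 249. ]
top large_pan 0.63 [267.5 207.5]
top large_pan 0.59 [312.5 260.9]
top orange_pan_center 0.93 [151.8 189.4]
side {'fx': 440.15, 'fy': 440.15, 'cx': 272.61, 'cy': 213.59, 'world_to_cam': None}
side blue_pan_center 0.63 [327.  308.9]
side blue_pan_center 0.6 [403.5 306.4]
side blue_pan_center 0.34 [232.3 132. ]
side blue_pan_grip 0.74 [309.7 324.5]
side blue_pan_grip 0.6 [389.4 271.9]
side large_pan 0.89 [213.5 197.6]
side large_pan 0.79 [275.2 216.8]
side large_pan 0.71 [253.1 276.3]
side orange_pan_center 0.83 [233.3 133.3]
wrist {'fx': 328.88, 'fy': 328.88, 'cx': 281.77, 'cy': 210.35, 'world_to_cam': None}
0.75
```

View pics/top0.png

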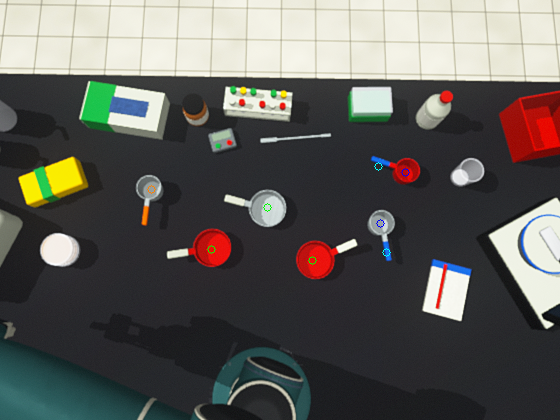

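View pics/side0.png

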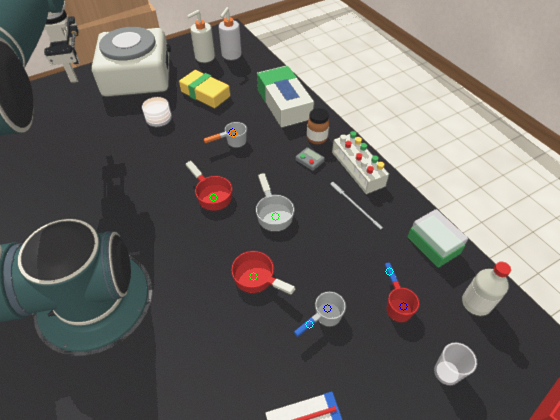

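View pics/wrist0.png

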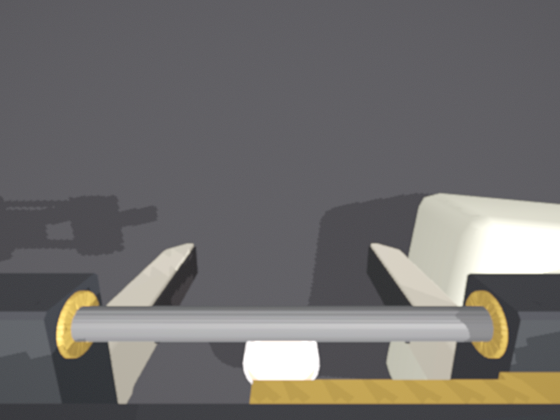

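The steel blue-handled pan is at top (380,223), with its handle at (386,252). The steel large pan is at (267,208), handle to the left at (233,200). The pans at (211,249), (313,261) and (405,172) are the red look-alikes. Next I'll measure the two steel pans from depth and masks.

```bash
cat > meas.py <<'E'
from h import *
from scipy.optimize import least_squares
def circ(p,r=None):
    c0=p.mean(0)
    f=lambda x: np.hypot(p[:,0]-x[0],p[:,1]-x[1])-x[2]
    s=least_squares(f,[*c0,r or 40],loss='soft_l1',f_scale=1.0); return s.x,np.sqrt(np.mean(s.fun**2))
E
python3 - <<'E'
from meas import *
for n,seeds in [('top',{'blue_pan_center':(380,223),'large_pan':(267,208),'orange_pan_center':(151,189)}),('side',{'blue_pan_center':(327,309),'large_pan':(275,217),'orange_pan_center':(233,133)})]:
    im,d=bot.capture(n); C=cloud(n,d); hsv=cv2.cvtColor(im,cv2.COLOR_RGB2HSV)
    print(n,'cam at',np.linalg.inv(np.array(bot.get_calibration(n)['world_to_cam']))[:3,3].round(0))
    for q,s in seeds.items():
        R=[r for r in bot.masks_of(q,n)]
        R=min(R,key=lambda r:np.hypot(r['point'][0]-s[0],r['point'][1]-s[1]))
        m=R['region']&(d>0); P=C[m]; H=hsv[m]
        H0=38 if q=='large_pan' else 52; rad=54 if q=='large_pan' else 36
        print(q,R['score'],m.sum(),'bbox',P.min(0).round(0),P.max(0).round(0))
        o=ray_z(n,*s,20)
        near=np.hypot(P[:,0]-o[0],P[:,1]-o[1])<rad+12
        for lo,hi in [(H0-3,H0+4)]:
            k=near&(P[:,2]>lo)&(P[:,2]<hi)
            if k.sum()>10: print(' rim',k.sum(),[np.round(x,1) for x in circ(P[k][:,:2],rad)], 'medz',np.median(P[k][:,2]).round(1))
        if 'blue' in q: hm=(H[:,0]>95)&(H[:,0]<130)&(H[:,1]>120)
        elif 'orange' in q: hm=(H[:,0]>3)&(H[:,0]<22)&(H[:,1]>150)
        else: hm=(np.hypot(P[:,0]-o[0],P[:,1]-o[1])>62)
        Q=P[hm]
        if len(Q)>5: 
            vx,vy,x,y=cv2.fitLine(Q[:,:2].astype(np.float32),cv2.DIST_L2,0,.01,.01).ravel()
            print(' handle n',hm.sum(),'mean',Q.mean(0).round(1),'top z',np.percentile(Q[:,2],[10,50,90]).round(1),'dir deg',np.degrees(np.arctan2(vy,vx)).round(1), 'bb',Q.min(0).round(0),Q.max(0).round(0))
        
print(bot.get_clock())
E
```

```text
top cam at [ 275.  -18. 1401.]
blue_pan_center 0.79 586 bbox [ 382. -387.   -4.] [ 523. -302.   60.]
 rim 72 [array([ 488.4, -336.8,   34.2]), np.float64(2.5)] medz 51.6
 handle n 71 mean [ 404.9 -349.7   52. ] top z [47.7 52.  56.6] dir deg 10.1 bb [ 382. -361.   44.] [ 431. -342.   59.]
large_pan 0.74 1240 bbox [476. -64.  -4.] [586. 110.  64.]
 rim 119 [array([529.1,  -8.6,  52.3]), np.float64(3.0)] medz 38.3
 handle n 146 mean [546.9  83.3  50.8] top z [42.8 52.4 60.9] dir deg 77.1 bb [534.  53.  -2.] [572. 110.  64.]
orange_pan_center 0.61 645 bbox [475. 299.  -3.] [630. 383.  60.]
 rim 92 [array([581.6, 334.5,  34.6]), np.float64(2.9)] medz 52.7
 handle n 82 mean [501.3 339.2  53. ] top z [48.9 53.1 56.6] dir deg -3.7 bb [475. 332.  47.] [526. 347.  58.]
side cam at [ 139. -684. 1008.]
blue_pan_center 0.93 1023 bbox [ 379. -373.   -5.] [ 541. -280.   57.]
 rim 148 [array([ 485.8, -338.2,   34.5]), np.float64(2.8)] medz 51.7
 handle n 151 mean [ 406.1 -351.9   50.4] top z [48.2 51.9 54.4] dir deg 13.7 bb [ 379. -362.   -4.] [ 441. -323.   56.]
large_pan 0.91 1259 bbox [474. -64.  -5.] [598. 128.  62.]
 rim 126 [array([526.7, -10.6,  51.7]), np.float64(1.3)] medz 38.2
 handle n 351 mean [546.5  52.6  33.3] top z [ 4.6 36.4 56.5] dir deg -78.0 bb [488. -15.  -5.] [598. 128.  62.]
orange_pan_center 0.75 593 bbox [471. 295.  -4.] [632. 428.  58.]
 rim 42 [array([580.3, 333.4,  33.6]), np.float64(3.3)] medz 51.8
 handle n 76 mean [499.1 336.4  50.2] top z [43.3 50.5 54.8] dir deg -3.9 bb [471. 327.  41.] [525. 349.  58.]
1.15
```

```bash
cat >> meas.py <<'E'
from scipy.spatial.transform import Rotation as Ro
def down(a):
    a=np.radians(a); x=np.array([np.cos(a),np.sin(a),0]); z=np.array([0,0,-1.]); return Ro.from_matrix(np.c_[x,np.cross(z,x),z]).as_quat().tolist()
E
python3 - <<'E'
from meas import *
for a in (9,189):
    for p,b in [([408,-350,190],a),([408,-350,27],a),([511.4,-87.8,31],a+69),([511.4,-87.8,190],a+69)]:
        q=bot.inverse_kinematics(p,down(b)); print(a,p,None if q is None else np.round(q,2))
print(bot.grasp_offset, Ro.from_quat(bot.get_tcp_rot()).as_matrix().round(2).tolist())
E
```

```text
9 [408, -350, 190] [-0.76 -0.18  1.77 -0.    1.54  0.66]
9 [408, -350, 27] [-0.76 -0.06  1.94 -0.    1.26  0.66]
9 [511.4, -87.8, 31] [-0.22 -0.11  1.98 -0.    1.27 -0.01]
9 [511.4, -87.8, 190] [-0.22 -0.22  1.81 -0.    1.55 -0.01]
189 [408, -350, 190] [-0.76 -0.18  1.77 -0.    1.54 -2.48]
189 [408, -350, 27] [-0.76 -0.06  1.94 -0.    1.26 -2.48]
189 [511.4, -87.8, 31] None
189 [511.4, -87.8, 190] None
18.8 [[-0.95, 0.3, -0.0], [0.3, 0.95, -0.0], [-0.0, -0.0, -1.0]]
```

```bash
python3 - <<'E'
from meas import *
bot.move_pose([408,-350,150],down(9))
c=bot.get_calibration('wrist'); im,d=bot.capture('wrist')
cv2.imwrite('pics/w1.png',cv2.cvtColor(im,cv2.COLOR_RGB2BGR))
C=cloud('wrist',d,c); hsv=cv2.cvtColor(im,cv2.COLOR_RGB2HSV)
m=(hsv[...,0]>95)&(hsv[...,0]<130)&(hsv[...,1]>150)&(d>0)&(C[...,2]>30)&(C[...,2]<70)
Q=C[m]; k=(np.hypot(Q[:,0]-408,Q[:,1]+350)<60); Q=Q[k]
print(len(Q)); 
if len(Q)>10:
    print(Q.mean(0),Q.min(0),Q.max(0)); r=cv2.minAreaRect(Q[Q[:,2]>46][:,:2].astype(np.float32)); print(r)
for q in ('blue_pan_grip','blue_pan_center'):
    for r in bot.mark_of(q,'wrist'): print(q,r['score'],np.round(r['point'],1),ray_z('wrist',*r['point'],46 if 'grip' in q else 26,c).round(1))
print(bot.get_clock(),bot.get_eef_pos())
E
```

```text
1009
[ 407.48411351 -351.24292669   51.59917476] [ 379.93034937 -361.88160529   47.53069489] [ 433.02797304 -340.70186764   54.10883923]
((406.46990966796875, -351.2034912109375), (53.74168395996094, 13.602664947509766), 9.493401527404785)
blue_pan_center 0.66 [285.8 110. ] [ 489.4 -340.4   26. ]
4.8417 [ 408.23524161 -349.79049725  150.0273096 ]
```

View pics/w1.png

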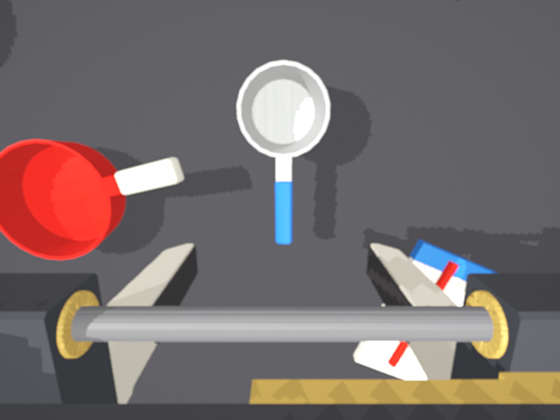

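The wrist view shows the blue bar at (284,213), between the jaws and aligned with them. The depth fit gives a 54 x 13.6 mm bar with its top at 52 mm, at 9.5°, which matches the top and side views. The red pan's handle at (183,172) is clear of the fingers. Next I'll grasp and lift.

```bash
python3 - <<'E'
from meas import *
bot.move_pose([408.7,-350.8,100],down(9.5))
bot.move_straight([408.7,-350.8,27],velocity=80)
print(bot.get_wrist_force())
bot.grasp(40); print('gap',bot.get_finger_gap(),bot.get_wrist_force())
bot.move_straight([408.7,-350.8,120],velocity=80)
print('gap',bot.get_finger_gap(),bot.get_wrist_force(),bot.get_moment())
c=bot.get_calibration('wrist'); im,d=bot.capture('wrist')
cv2.imwrite('pics/w2.png',cv2.cvtColor(im,cv2.COLOR_RGB2BGR))
im,d=bot.capture('side'); cv2.imwrite('pics/s2.png',cv2.cvtColor(im,cv2.COLOR_RGB2BGR))
C=cloud('side',d); P=C.reshape(-1,3)
k=(np.hypot(P[:,0]-488,P[:,1]+337)<38)&(P[:,2]>138)&(P[:,2]<155)
P=P[k]; A=np.c_[P[:,:2]-[488,-337],np.ones(len(P))]
print(len(P),'rim plane',np.linalg.lstsq(A,P[:,2],rcond=None)[0], circ(P[:,:2],36))
print(bot.get_clock())
E
```

```text
[-0.29237764 -0.66007093 -0.32102749]
gap 13.62648240899201 [ 0.04996862 -0.13243244 -0.15562984]
gap 13.315624957760127 [-0.39934404 -0.20003715 -1.25359366] [-0.10247625  0.24071868 -0.00062197]
75 rim plane [ 1.55153696e-02 -2.19964569e-02  1.42631880e+02] (array([ 485.91444872, -338.16165127,   33.7660283 ]), np.float64(1.0705132813075935))
8.85
```

View pics/w2.png

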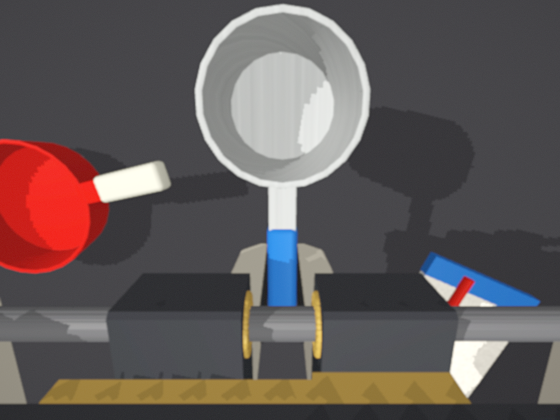

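View pics/s2.png

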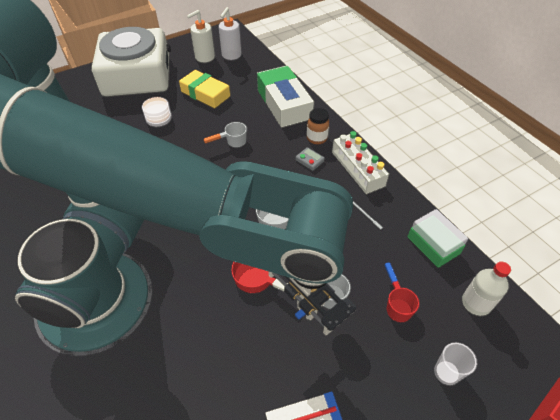

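Grasp holds: the pan is lifted and level in the wrist view (rim at (282,97), blue bar between the pads at (282,268)). The gap is 13.3 mm. I'll carry it over the large pan and check alignment.

```bash
python3 - <<'E'
from meas import *
t=np.radians(258); g=np.array([528,-9.5])+80*np.array([np.cos(t),np.sin(t)])
bot.move_straight([408.7,-350.8,150],velocity=120)
bot.move_pose([*g,150],down(78))
print(bot.get_finger_gap(),bot.get_eef_pos(),bot.get_clock())
c=bot.get_calibration('wrist'); im,d=bot.capture('wrist'); np.savez('w3.npz',im=im,d=d,**c)
cv2.imwrite('pics/w3.png',cv2.cvtColor(im,cv2.COLOR_RGB2BGR))
C=cloud('wrist',d,c); P=C.reshape(-1,3)
for zc,r in ((173,36),(38,54)):
    k=(np.hypot(P[:,0]-528,P[:,1]+9.5)<r+14)&(abs(P[:,2]-zc)<5); print(zc,k.sum(), circ(P[k][:,:2],r) if k.sum()>10 else 0, np.median(P[k][:,2]))
    if zc>100:
        A=np.c_[P[k][:,:2]-[528,-9.5],np.ones(k.sum())]; print(np.linalg.lstsq(A,P[k][:,2],rcond=None)[0])
E
```

```text
13.54722576597059 [511.22134841 -88.45427662 149.72713446] 10.3417
173 6953 (array([527.92913219, -11.05217198,  33.73668887]), np.float64(3.146289061603227)) 173.54855042043312
[-1.35804586e-03 -3.27469995e-03  1.72963330e+02]
38 0 0 nan
  return _methods._mean(a, axis=axis, dtype=dtype,
  ret = ret.dtype.type(ret / rcount)
```

View pics/w3.png

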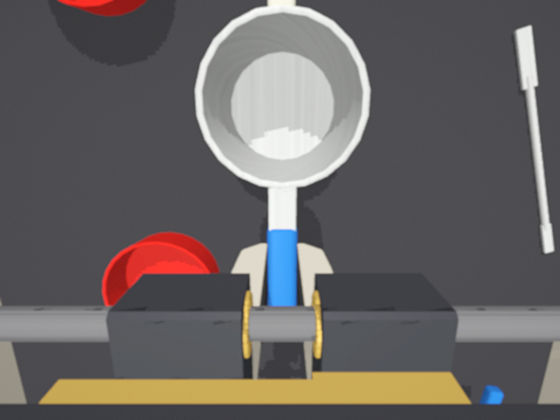

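The blue pan hangs level at (528,-11), centred over the large pan. The white handle shows at (282,2), exactly opposite the blue one. Before opening the fingers near the red pan at (160,270), I'll compute the clearance.

```bash
python3 - <<'E'
from meas import *
print('red',ray_z('top',312.5,260.9,0).round(1), ray_z('side',253.1,276.3,0).round(1))
z=np.load('top0.npz'); C=cloud('top',z['d']); hsv=cv2.cvtColor(z['im'],cv2.COLOR_RGB2HSV)
m=((hsv[...,0]<8)|(hsv[...,0]>172))&(hsv[...,1]>150)&(z['d']>0); m[:,:280]=0; m[:,340:]=0; m[:230]=0;
P=C[m]; P=P[P[:,2]>5]; print(P.min(0).round(),P.max(0).round())
t=np.radians(78); u=np.array([np.cos(t),np.sin(t)]); n=np.array([-u[1],u[0]])
rel=P[:,:2]-np.array([511.4,-87.8]); a=rel@u; l=rel@n
print('red pts near finger band', (np.abs(a)<25).sum(), 'min lateral there', np.abs(l)[np.abs(a)<25].min() if (np.abs(a)<25).any() else None)
E
```

```text
red [ 378.4 -142.6    0. ] [ 379.8 -149.4    0. ]
[ 329. -209.    5.] [435. -95.  48.]
red pts near finger band 0 min lateral there None
```

```bash
python3 - <<'E'
from meas import *
t=np.radians(258); g=np.array([528.3,-9])+80*np.array([np.cos(t),np.sin(t)])
bot.move_straight([*g,90],velocity=100)
bot.move_straight([*g,37],velocity=60)
f0=np.array(bot.get_wrist_force()); m0=np.array(bot.get_moment()); print(f0,m0,bot.get_eef_pos())
for z in (35,34,33,32,31,30.5):
    bot.move_straight([*g,z],velocity=20)
    f=np.array(bot.get_wrist_force())-f0; m=np.array(bot.get_moment())-m0; print(z,f.round(2),m.round(2),bot.get_eef_pos()[2])
    if f[2]>2.5 or np.abs(m).max()>.25: break
print(bot.get_clock())
E
```

```text
[ 0.14958877  0.50675243 -0.49902847] [-0.1394508   0.11936321 -0.05231896] [511.88688022 -87.28000732  37.39780607]
35 [-0.41 -0.05 -0.15] [-0.   -0.06  0.07] 35.05193689819676
34 [ 0.03 -0.79 -0.07] [-0.02 -0.07  0.06] 33.97615721263021
33 [ 0.15 -0.33  0.09] [ 0.02 -0.07  0.09] 32.93810922496104
32 [-0.33 -0.99 -0.9 ] [-0.01 -0.01  0.01] 31.903400944419694
31 [ 0.1  -0.04  0.05] [ 0.1  -0.07  0.05] 31.03729301615982
30.5 [-0.65 -1.19  3.78] [-0.19  0.09  0.04] 30.75111073810665
13.675
```

```bash
python3 - <<'E'
from meas import *
bot.release(); print(bot.get_finger_gap())
p=bot.get_eef_pos()
bot.move_straight([p[0],p[1],180],velocity=100)
c=bot.get_calibration('wrist'); im,d=bot.capture('wrist')
cv2.imwrite('pics/w4.png',cv2.cvtColor(im,cv2.COLOR_RGB2BGR))
C=cloud('wrist',d,c); P=C.reshape(-1,3)
for zc,r in ((56,36),(38,54)):
    rr=np.hypot(P[:,0]-528,P[:,1]+9.5)
    k=(rr<r+12)&(rr>r-14)&(abs(P[:,2]-zc)<5)
    x,e=circ(P[k][:,:2],r); A=np.c_[P[k][:,:2]-x[:2],np.ones(k.sum())]
    print(zc,k.sum(),x,e,np.linalg.lstsq(A,P[k][:,2],rcond=None)[0])
print(bot.get_clock())
bot.move_pose([450,-300,300],down(40))
for n in ('top','side'):
    im,d=bot.capture(n); cv2.imwrite(f'pics/{n}4.png',cv2.cvtColor(im,cv2.COLOR_RGB2BGR))
    P=cloud(n,d).reshape(-1,3)
    for zc,r in ((56,36),(38,54)):
        rr=np.hypot(P[:,0]-528,P[:,1]+9.5)
        k=(rr<r+12)&(rr>r-14)&(abs(P[:,2]-zc)<4)
        x,e=circ(P[k][:,:2],r); print(n,zc,k.sum(),x,e,np.median(P[k][:,2]))
print(bot.get_clock())
E
```

```text
92.926321071893
56 1359 [528.12676243  -9.69187182  34.0902024 ] 3.1698663285229807 [-2.91812092e-04  6.16150177e-03  5.51895592e+01]
38 2019 [528.23670197  -9.20279626  51.89847293] 3.5834308962867634 [3.24907594e-03 1.58945461e-02 3.74214418e+01]
16.675
top 56 99 [528.70660711  -9.00339209  34.50629746] 3.7965908629390444 55.29021603597994
top 38 125 [529.08222192  -8.34171218  52.18171654] 2.7441549572213706 38.4379894676606
side 56 12 [544.23041795 -11.22166011  51.0850573 ] 1.2416216606640786 53.90799080422278
side 38 59 [527.76284851 -10.37485631  52.74653737] 1.2774459180820135 37.43339838198324
17.7667
```

View pics/w4.png

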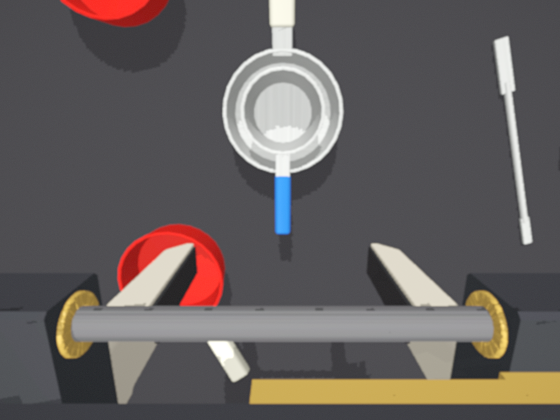

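View pics/top4.png

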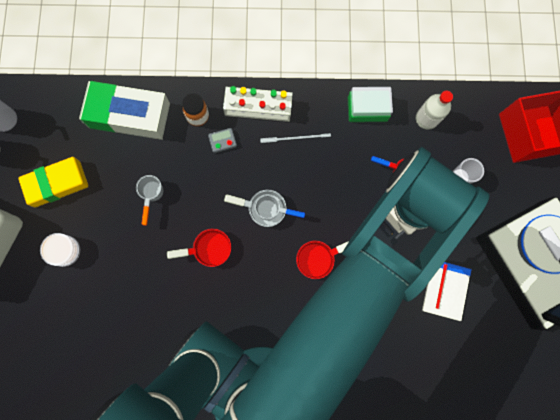

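View pics/side4.png

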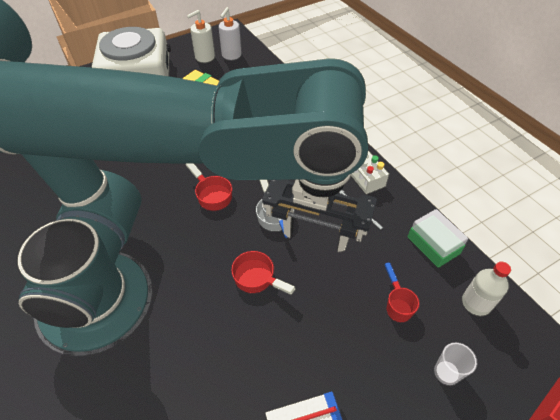

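The small pan sits concentric in the large one at top (268,208). The blue handle at (290,212) points opposite the white one at (234,200), and the rims fit level at about 55 and 38 mm. The orange pan at (150,188) and the red look-alikes haven't moved, and the gripper is clear of everything, so I'm handing it in.

```bash
python3 -c "
from cell import bot
print(bot.get_clock(), bot.hand_in())"
```

```text
the job is handed in; nothing more can be done
17.7667 None
```

The blue-handled pan is sitting flat inside the large white-handled pan, with the two handles pointing opposite ways. I gripped it by its blue bar, carried it over, lowered it until it touched (about 4 N) and let go. I handed in at 17.8 s of the 35 s limit.

Last checks before handing in:
- **Position:** the two pan axes are within about 1 mm of each other in both the wrist and top views. The blue pan's rim is at about 55 mm, where 56 mm is expected when it is seated.
- **Tilt:** the blue pan leans about 0.006 rad and the large pan about 0.016 rad, well under the 0.1 rad limit.
- **Handles:** they look directly opposite in the wrist view.
- **Other pans:** the large pan is within about 1 mm of where it started. The orange pan and the red look-alikes look unmoved in the top view; I did not re-measure the orange pan.
- **Robot:** the gripper was open and clear of everything.

**Failed check:** the side-camera fit of the seated blue pan's rim was unusable. The arm hid most of the rim, leaving only 12 points, so I relied on the wrist and top views, which agreed.

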